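# Stand the slumped soup packets back up

## Task

Two soup packets have slumped back on the brass bars of their little wooden stands, one leaning away from you and one leaning towards you. Push each one gently upright with the closed fingertips, from the side it leans to, so that both stand by themselves on their own stands. Only push: do not grip or lift the packets, and leave the jar, cup and candle alone.

Things in the scene. Friction and masses are not known exactly. Their poses are not given: they have to be found in the camera images.
- stand_a: fixed low walnut stand; its bar side looks away from the robot. Origin on the worktop; own x points to the bar side, y along the bar. Base board x -45 to +60 mm, y +-65 mm, top at z 8 mm; lip at x -45 to -39 mm, 20 mm high. An upright packet fills about x -35 to +3 mm, y +-48 mm, up to z 128 mm
- stand_a_bar (a point): middle of the stand's brass bar: at x 42 mm, z 56 mm of the stand, 8 mm thick, along y between two brass posts at y +-58 mm, 69 mm high
- packet_a: green and cream soup packet, rigid, about 0.12 kg, 38 x 97 x 120 mm (x, y, z), in stand_a. Origin: centre of its underside; z up through it, x and y as the stand's once upright. At the start it leans back 0.62 rad on the bar; its lower back edge rests on the board at stand x 3 mm and is the pivot. Below about 0.3 rad of lean it drops onto its underside by itself and rocks 1 to 2 s
- packet_a_top (a point): middle of the packet's upper back edge, which overhangs the bar: at the start at stand x about 73 mm, 106 mm above the worktop; rises to 128 mm when upright. Pushed level here towards the stand's -x with 0.5 to 1 N it tips up. Push with the very fingertips, reaching about 12 mm (at most 20) below the edge at the start, so that the rising edge does not catch higher up on the gripper
- stand_b: fixed low walnut stand; its bar side looks towards the robot. Origin on the worktop; own x points to the bar side, y along the bar. Base board x -45 to +60 mm, y +-65 mm, top at z 8 mm; lip at x -45 to -39 mm, 20 mm high. An upright packet fills about x -35 to +3 mm, y +-48 mm, up to z 128 mm
- stand_b_bar (a point): middle of the stand's brass bar: at x 42 mm, z 56 mm of the stand, 8 mm thick, along y between two brass posts at y +-58 mm, 69 mm high
- packet_b: green and cream soup packet, rigid, about 0.12 kg, 38 x 97 x 120 mm (x, y, z), in stand_b. Origin: centre of its underside; z up through it, x and y as the stand's once upright. At the start it leans back 0.62 rad on the bar; its lower back edge rests on the board at stand x 3 mm and is the pivot. Below about 0.3 rad of lean it drops onto its underside by itself and rocks 1 to 2 s
- packet_b_top (a point): middle of the packet's upper back edge, which overhangs the bar: at the start at stand x about 73 mm, 106 mm above the worktop; rises to 128 mm when upright. Pushed level here towards the stand's -x with 0.5 to 1 N it tips up. Push with the very fingertips, reaching about 12 mm (at most 20) below the edge at the start, so that the rising edge does not catch higher up on the gripper
- spice_jar: spice jar with red cap, 41 mm across, 105 mm high, between the stands; origin: centre of its underside. Leave alone
- cup: cream espresso cup, 59 mm across, 88 mm with handle, 55 mm high, to the left; origin: centre of its underside. Leave alone
- candle: candle in a glass jar, 72 mm across, 82 mm high, to the right; origin: centre of its underside. Leave alone

How it is judged:
By the outcome, as a careful person would: the job done as asked, in the order asked, and still so for the second after the job is handed in, with the robot touching nothing.
It also fails if it takes over 58 s, if anything falls off the work surface, if the arm or the gripper's body presses on something with over 40 N, if the wrist force passes 120 N, or if a joint passes its speed limit or range.

## Robot

A 6-joint arm with a two-finger parallel gripper is mounted at the origin on a cart in front of the work surface, level with it; the furniture and walls round the work are solid. World frame = base frame: x ahead of the robot, y to its left, z up, the work surface at z = 0. Lengths are in m, angles in rad, forces in N, time in s.
With the tool pointing down it reaches from about 0.35 to 0.975 m from the base axis. Payload 4.9 kg.
Tool frame: the origin (TCP) lies between the finger pads; the fingertips stand 22 mm ahead of it and the grasp point (between the pads) lies 3 mm ahead of it; z points along the fingers, y is the line along which they close (so a half turn about z gives the same grasp; the last joint's range is limited). The gripper opens to 85 mm and grips with 20 to 120 N. Pads are 22 mm wide; open, the fingers measure 114 mm over their backs; the gripper's body (76 mm by 85 mm) begins 54 mm behind the grasp point. The pads swing forward as they close: fully open they stand 13 mm farther back than shut.
Start: joints at [1.04, 0.053, 1.613, -0, 1.476, -0.119], TCP at [0.25, 0.573, 0.253] pointing down, gripper open.
Joint ranges: [-3.01, 3.01], [-1.01, 2.22], [0.06, 2.58], [-1.02, 4.17], [0.09, 2.62], [-3.14, 3.14]. Speed limits (rad/s): [2.57, 2.57, 3.14, 3.14, 3.14, 3.14].

## Interface

Orientations are given as a unit quaternion [w, x, y, z].
In Python, from plant import state, grab_frame, get_calibration, job_done, recognise, regions_of gives the robot as it stands.
- The arm moves only by the tool apply_moves, never from a script. Its argument "targets" is a list of rows, each an object with "translation": the shift along the tool's x, y, z normalised to -1 to 1, where 1 is 100 mm, a list of three; "twist": the turn about the tool's z normalised to -1 to 1, where 1 is 0.1 rad; "hand": the opening, from 0 (shut) to 1 (fully open). A call has 1 to 8 rows; each row shifts and turns the commanded pose from where the row before left it, along the tool's axes as they then stand; what a row does not reach is not made up. A row lasts 1/10 s, in which the tool goes at most 50 mm and 8.59 degrees, less where a joint would pass 70% of its speed; a pose out of reach is approached as far as the arm can. A call with a number of a shift or a turn outside -1 to 1 is refused whole. A call with a gripper value outside its range is refused whole. The fingers move at their own pace and stop on an object; the grip force is fixed at half the most. Time passes only in rows, so rows that do not move let the fingers close. It gives the time, the measured TCP pose, the force, the opening and the grip force at its end, in the units of the state.
- state(): the state, without advancing time (a new reading comes with each control period).
- grab_frame(name): name is "scene" or "side" or "wrist"; returns the picture (384x512x3 uint8, red, green, blue); there is no depth.
- get_calibration(name): a dict with "camera_matrix" (3x3 intrinsics, pixels), "pose" (4x4, takes a point from camera to world coordinates). Camera axes: x right, y up, looking along -z (the intrinsics and any distortion apply to the point x, -y, -z); pixel columns grow to the right and rows downward; lengths in m; the calibration is good to about 2 mm. The wrist camera is an equidistant fisheye: a pixel r from the principal point sees the ray r / f radians off the axis. A picture is of the moment at which its call begins: read the wrist's pose just before it. get_calibration takes no time and is no camera call; for the wrist camera it gives the pose at the moment of the call.
- job_done(): hands the job in; it is judged then, once.
Trained networks look in the newest picture that a camera, given by its name, has taken for a name from the list of things; names that differ only in an ending like _2 or _b are one class to them, and where a whole thing is asked for, a point or a joint stands for the part that bears it (a point fixed in the world has none). Each returns a list of dicts, best first, with "score" (0 to 1); they miss things now and then, are a little off and sometimes report something else, mostly with a low value. They report only what shows in the picture. A call takes as long as a camera call.
- recognise(camera, query): "point" ([x, y, z] in m, in world coordinates, good to about 4 mm: the middle of the surface that is visible of it).
- regions_of(camera, query): "pixels" (384x512 bool, what is visible of it).
The state is a dict: "time": time; "joint_pos": joint angles; "joint_vel": joint speeds; "joint_efforts": joint torques, N m; "tool_pos": TCP position; "tool_rot": TCP orientation; "contact_force": force on the tool from outside, world axes, zero at the start; "ft_torque": the same for the moment, N m; "gripper_width": opening from 0.0 (shut) to 1.0 (fully open); "grasp_force": force on a finger pad.
Only numpy, scipy, OpenCV 4.12 (cv2) and the standard library are available. Lean on these libraries where they do the work, as an engineer would, in place of code of your own. Each camera call takes 0.05 s, during which the arm holds its last target. There are 200 camera calls.

## Working session

There is one attempt and no reset: what is moved stays moved. The work goes in short steps, Python scripts to look and compute and a tool call to move; the robot and the scene stay as the last step left them, time stands still between calls to the robot, and variables do not carry over. Pictures are saved under pics/ and viewed, at most 10 in all, crops included, and the job is handed in when it is done.

Besides the shell and the picture viewer there is one more tool, called after "Emit:" by a JSON object that holds its "method" and its "body", one argument or row to a line. apply_moves: Moves the arm, as the interface text tells. Its arguments: {"type":"object","properties":{"targets":{"type":"array"}},"required":["targets"]}

```bash
mkdir -p pics
python3 - <<'E'
from plant import *
import cv2,numpy as np
s=state();print(s['time'],s['tool_pos'],s['tool_rot'],s['gripper_width'])
ims=[]
for c in('scene','side'):
    im=grab_frame(c);ims.append(im)
    for q in('stand_a','stand_a_bar','packet_a','packet_a_top','spice_jar','cup','candle'):
        print(c,q,[(np.round(d['point'],3).tolist(),round(d['score'],2)) for d in recognise(c,q)][:4])
cv2.imwrite('pics/a.png',ims[0][:,:,::-1]);cv2.imwrite('pics/b.png',ims[1][:,:,::-1])
print(state()['time'])
E
```

```text
0.0 [0.24986009 0.57225343 0.25207746] [-3.30368893e-04  2.04446826e-01  9.78877131e-01 -9.74155395e-04] 0.995797804922397
scene stand_a [([0.459, 0.16, 0.006], 0.7), ([0.443, -0.187, 0.01], 0.7)]
scene stand_a_bar [([0.459, 0.157, 0.009], 0.59)]
scene packet_a [([0.488, 0.183, 0.079], 0.69), ([0.427, -0.204, 0.11], 0.67)]
scene packet_a_top [([0.488, 0.187, 0.076], 0.78)]
scene spice_jar [([0.466, -0.026, 0.073], 0.75)]
scene cup [([0.458, 0.37, 0.042], 0.66)]
scene candle [([0.449, -0.38, 0.056], 0.86)]
side stand_a [([0.458, -0.197, 0.003], 0.68), ([0.51, 0.163, 0.004], 0.62)]
side stand_a_bar [([0.509, 0.169, 0.009], 0.54)]
side packet_a [([0.493, 0.172, 0.076], 0.92), ([0.452, -0.211, 0.089], 0.79)]
side packet_a_top [([0.5, 0.174, 0.08], 0.58)]
side spice_jar [([0.476, -0.024, 0.06], 0.63)]
side cup [([0.452, 0.374, 0.046], 0.46)]
side candle [([0.458, -0.392, 0.056], 0.96)]
0.8
```

View pics/a.png

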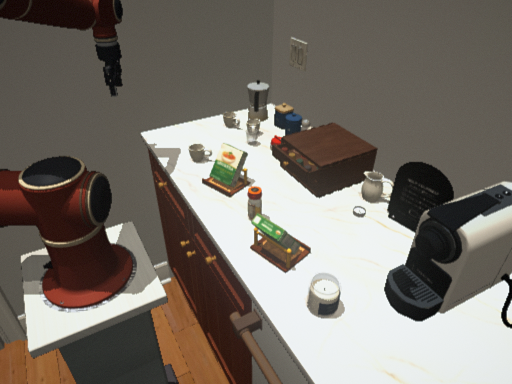

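View pics/b.png

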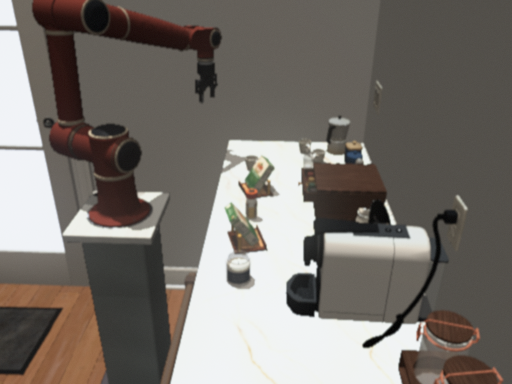

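The scene shows stand A at about (228,170) with its packet leaning away. Stand B is at about (280,245), leaning towards the robot, with the jar between them at (255,203). The side view agrees. Next I'll look from above.

Emit:
{"method": "apply_moves", "body": {
  "targets": [
    {"translation": [-0.27, -0.33, -0.07], "twist": 0, "hand": 0},
    {"translation": [-0.27, -0.33, -0.07], "twist": 0, "hand": 0},
    {"translation": [-0.27, -0.33, -0.07], "twist": 0, "hand": 0},
    {"translation": [-0.27, -0.33, -0.07], "twist": 0, "hand": 0},
    {"translation": [-0.27, -0.33, -0.07], "twist": 0, "hand": 0},
    {"translation": [-0.27, -0.33, -0.07], "twist": 0, "hand": 0},
    {"translation": [-0.27, -0.33, -0.07], "twist": 0, "hand": 0}
  ]
}}

```text
time: 1.5
tool_pos: [0.3309, 0.2838, 0.3028]
tool_rot: [0.0, 0.204, 0.979, 0.0]
contact_force: [1.0, 0.4, -0.2]
gripper_width: 0.001
grasp_force: 0.0
```

Emit:
{"method": "apply_moves", "body": {
  "targets": [
    {"translation": [-0.27, -0.33, -0.07], "twist": 0, "hand": 0},
    {"translation": [-0.27, -0.33, -0.07], "twist": 0, "hand": 0},
    {"translation": [-0.27, -0.33, -0.07], "twist": 0, "hand": 0},
    {"translation": [-0.27, -0.33, -0.07], "twist": 0, "hand": 0},
    {"translation": [-0.27, -0.33, -0.07], "twist": 0, "hand": 0},
    {"translation": [-0.27, -0.33, -0.07], "twist": 0, "hand": 0},
    {"translation": [0, 0, 0], "twist": 0, "hand": 0}
  ]
}}

```text
time: 2.2
tool_pos: [0.4011, 0.0352, 0.3455]
tool_rot: [0.001, 0.208, 0.978, -0.001]
contact_force: [-0.8, 0.8, -0.0]
gripper_width: 0.003
grasp_force: 0.0
```

Run:
```python
from plant import *
import cv2,numpy as np
s=state();print(s['time'],s['tool_pos'],s['tool_rot'],s['gripper_width'])
C=get_calibration('wrist');im=grab_frame('wrist')
np.savez('w1.npz',im=im,K=C['camera_matrix'],P=C['pose']);print(C)
for q in('stand_a','stand_a_bar','packet_a','packet_a_top','spice_jar','cup','candle'):
    print(q,[(np.round(d['point'],3).tolist(),round(d['score'],2)) for d in recognise('wrist',q)][:4])
cv2.imwrite('pics/c.png',cv2.resize(im[:,:,::-1],(800,600)))
```

```text
2.2 [0.4010752  0.03516586 0.34546154] [ 1.16269785e-03  2.08311904e-01  9.78061591e-01 -5.67756844e-04] 0.002962955648498812
{'camera_matrix': array([[297.31863964,   0.        , 258.26577616],
       [  0.        , 297.31863964, 197.30705262],
       [  0.        ,   0.        ,   1.        ]]), 'pose': array([[ 4.07590677e-01, -8.63786152e-01, -2.96214995e-01,
         3.25739332e-01],
       [ 9.13164376e-01,  3.85839315e-01,  1.31372922e-01,
         6.94686058e-02],
       [ 8.13279739e-04, -3.24039359e-01,  9.46043251e-01,
         4.66284521e-01],
       [ 0.00000000e+00,  0.00000000e+00,  0.00000000e+00,
         1.00000000e+00]])}
stand_a [([0.457, -0.123, 0.01], 0.83), ([0.454, 0.163, 0.011], 0.59)]
stand_a_bar [([0.451, 0.163, 0.01], 0.89)]
packet_a [([0.438, -0.151, 0.103], 0.9), ([0.494, 0.198, 0.092], 0.77)]
packet_a_top [([0.49, 0.202, 0.087], 0.81), ([0.463, 0.386, 0.038], 0.57)]
spice_jar [([0.463, -0.01, 0.106], 0.85)]
cup [([0.462, 0.384, 0.038], 0.62)]
candle [([0.449, -0.346, 0.059], 0.63)]
```

View pics/c.png

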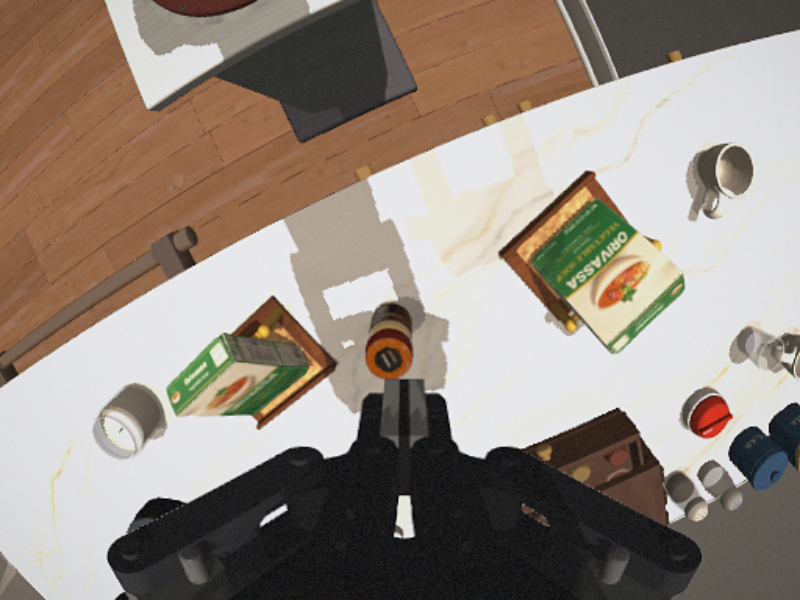

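The wrist view shows A's board lip corners at about (502,254) and (590,173), and B's board corners at about (272,297) and (335,370). The box is at (600,460). I'll zoom in to get corner pixels for both.

Run:
```python
import cv2,numpy as np
im=np.load('w1.npz')['im'][:,:,::-1]
a=cv2.resize(im[100:240,310:450],(600,600),interpolation=cv2.INTER_CUBIC)
cv2.imwrite('pics/d.png',a)
b=cv2.resize(im[170:290,95:235],(700,600),interpolation=cv2.INTER_CUBIC)
cv2.imwrite('pics/e.png',b)
```

```text
(no output)
```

View pics/d.png

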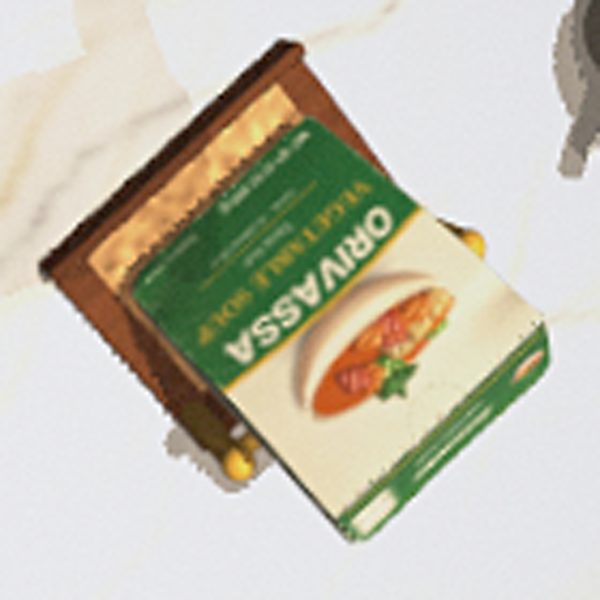

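View pics/e.png

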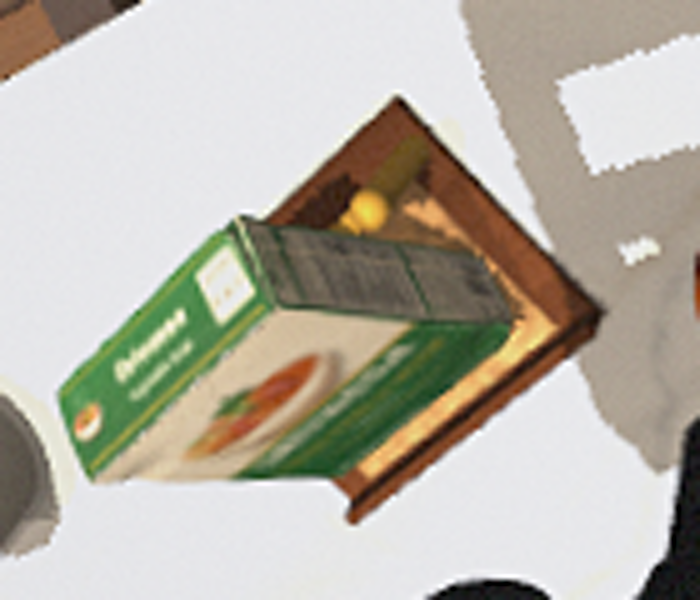

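Crop readings follow.
- **A:** lip corners at (42,270) and (284,42), post knobs at (240,463) and (472,242).
- **B:** board corner at (398,97), lip corners at (600,312) and (352,518), knob at (370,208), packet top edge corners at (240,218) and (60,392).

I'll fit x, y and yaw to these.

```bash
cat > h.py <<'E'
import numpy as np
from scipy.optimize import least_squares
def proj(K,P,X):
    c=(np.asarray(X)-P[:3,3])@P[:3,:3]; c=c*[1,-1,-1]
    r=np.hypot(c[:,0],c[:,1]); t=np.arctan2(r,c[:,2])
    return np.c_[K[0,0]*t*c[:,0]/r+K[0,2],K[1,1]*t*c[:,1]/r+K[1,2]]
def w(p,M):
    c,s=np.cos(p[2]),np.sin(p[2]); M=np.asarray(M,float)
    return np.c_[p[0]+c*M[:,0]-s*M[:,1],p[1]+s*M[:,0]+c*M[:,1],M[:,2]]
E
python3 - <<'E'
from h import *
d=np.load('w1.npz')
def go(n,M,uv,p0):
    M=np.array(M)/1000
    f=lambda p:(proj(d['K'],d['P'],w(p,M))-uv).ravel()
    r=least_squares(f,p0,loss='soft_l1',x_scale=[.01,.01,.1]);print(n,np.round(r.x,4),'\n',np.round(f(r.x).reshape(-1,2),1))
    print('bar,top,topL,topR',np.round(w(r.x,[[.042,0,.056],[.073,0,.106],[.073,.0485,.106],[.073,-.0485,.106]]),3).tolist())
A=np.array([[42,270],[284,42],[240,463],[472,242]])/4.286+[310,100]
go('A',[[-45,-65,20],[-45,65,20],[42,-58,69],[42,58,69]],A,[.46,.17,0])
B=np.array([[398,97],[600,312],[352,518],[370,208],[240,218],[60,392],[275,303],[93,480]])/5+[95,170]
go('B',[[60,-65,8],[-45,-65,20],[-45,65,20],[42,-58,69],[73,-48.5,106],[73,48.5,106],[42,-48.5,128],[42,48.5,128]],B,[.46,-.17,3.1])
E
```

```text
A [0.4719 0.1934 0.3709] 
 [[-0.6  0.6]
 [ 1.4 -2.2]
 [ 0.   0.4]
 [-0.2  0. ]]
bar,top,topL,topR [[0.511, 0.209, 0.056], [0.54, 0.22, 0.106], [0.522, 0.265, 0.106], [0.558, 0.175, 0.106]]
B [ 0.4728 -0.1596  3.4251] 
 [[-0.2 -1.9]
 [ 1.1  2.7]
 [ 1.1  0.9]
 [-0.1 -0.2]
 [-1.3 -4.4]
 [-2.5 -1.3]
 [ 2.2  1.4]
 [-0.5  2.8]]
bar,top,topL,topR [[0.432, -0.171, 0.056], [0.403, -0.18, 0.106], [0.416, -0.227, 0.106], [0.389, -0.133, 0.106]]
```

Emit:
{"method": "apply_moves", "body": {
  "targets": [
    {"translation": [0, 0, 0], "twist": -0.98, "hand": 0},
    {"translation": [0, 0, 0], "twist": -0.98, "hand": 0},
    {"translation": [0, 0, 0], "twist": -0.98, "hand": 0},
    {"translation": [0, 0, 0], "twist": -0.98, "hand": 0},
    {"translation": [0, 0, 0], "twist": -0.98, "hand": 0},
    {"translation": [0, 0, 0], "twist": -0.98, "hand": 0},
    {"translation": [0, 0, 0], "twist": -0.98, "hand": 0},
    {"translation": [0, 0, 0], "twist": -0.98, "hand": 0}
  ]
}}

```text
time: 3.4
tool_pos: [0.3999, 0.0399, 0.3442]
tool_rot: [-0.0, -0.188, 0.982, 0.0]
contact_force: [0.5, -0.6, -0.5]
gripper_width: -0.004
grasp_force: 0.0
```

```bash
cat >> h.py <<'E'
from scipy.spatial.transform import Rotation as Ro
def plan(goal):
    "goal world TCP -> shift in tool axes, in units of 100 mm"
    from plant import state
    s=state();q=np.array(s['tool_rot']);R=Ro.from_quat(q[[1,2,3,0]]).as_matrix()
    print(s['time'],np.round(s['tool_pos'],4),'toolx yaw',np.degrees(np.arctan2(R[1,0],R[0,0])).round(2),'tilt',R[2].round(3),'F',np.round(s['contact_force'],2))
    print('shift',np.round(R.T@(np.array(goal)-s['tool_pos'])*10,3))
A=[.4719,.1934,.3709];B=[.4728,-.1596,3.4251]
E
python3 - <<'E'
from h import *
from plant import *
plan(w(A,[[.125,0,.22]])[0])
C=get_calibration('scene');K,P=C['camera_matrix'],C['pose']
for n,uv,z in [('box near-left base',(272,150),.03),('box base near corner',(318,192),0),('box top near corner',(318,172),.08)]:
    c=np.array([(uv[0]-K[0,2])/K[0,0],-(uv[1]-K[1,2])/K[1,1],-1]);r=P[:3,:3]@c
    print(n,(P[:3,3]+r*(z-P[2,3])/r[2]).round(3))
E
```

```text
3.4 [0.3999 0.0399 0.3442] toolx yaw -158.33 tilt [ 0.  0. -1.] F [ 0.55 -0.57 -0.51]
shift [-2.486  1.151  1.241]
box near-left base [0.712 0.27  0.03 ]
box base near corner [0.726 0.001 0.   ]
box top near corner [0.718 0.003 0.08 ]
```

Emit:
{"method": "apply_moves", "body": {
  "targets": [
    {"translation": [-0.415, 0.19, 0.1], "twist": 0, "hand": 0},
    {"translation": [-0.415, 0.19, 0.1], "twist": 0, "hand": 0},
    {"translation": [-0.415, 0.19, 0.1], "twist": 0, "hand": 0},
    {"translation": [-0.415, 0.19, 0.1], "twist": 0, "hand": 0},
    {"translation": [-0.415, 0.19, 0.1], "twist": 0, "hand": 0},
    {"translation": [-0.415, 0.19, 0.1], "twist": 0, "hand": 0},
    {"translation": [0, 0, 0.3], "twist": 0, "hand": 0},
    {"translation": [0, 0, 0.3], "twist": 0, "hand": 0}
  ]
}}

```text
time: 4.2
tool_pos: [0.5911, 0.2383, 0.2231]
tool_rot: [0.0, -0.187, 0.982, 0.0]
contact_force: [0.2, -0.1, -0.6]
gripper_width: 0.002
grasp_force: 0.0
```

Run:
```python
from h import *
from plant import *
import cv2
plan(w(A,[[.115,0,.116]])[0])
C=get_calibration('wrist');im=grab_frame('wrist')
o=im[:,:,::-1].copy()
M=[[73,-48.5,106],[73,48.5,106],[42,-48.5,128],[42,48.5,128],[-45,-65,20],[-45,65,20],[42,-58,69],[42,58,69]]
for p in proj(C['camera_matrix'],C['pose'],w(A,np.array(M)/1000)): cv2.circle(o,tuple(int(v) for v in p),2,(255,0,255),-1)
cv2.imwrite('pics/f.png',cv2.resize(o,(800,600)))
```

```text
4.2 [0.5911 0.2383 0.2231] toolx yaw -158.48 tilt [-0. -0. -1.] F [ 0.18 -0.12 -0.62]
shift [0.124 0.014 1.071]
```

View pics/f.png

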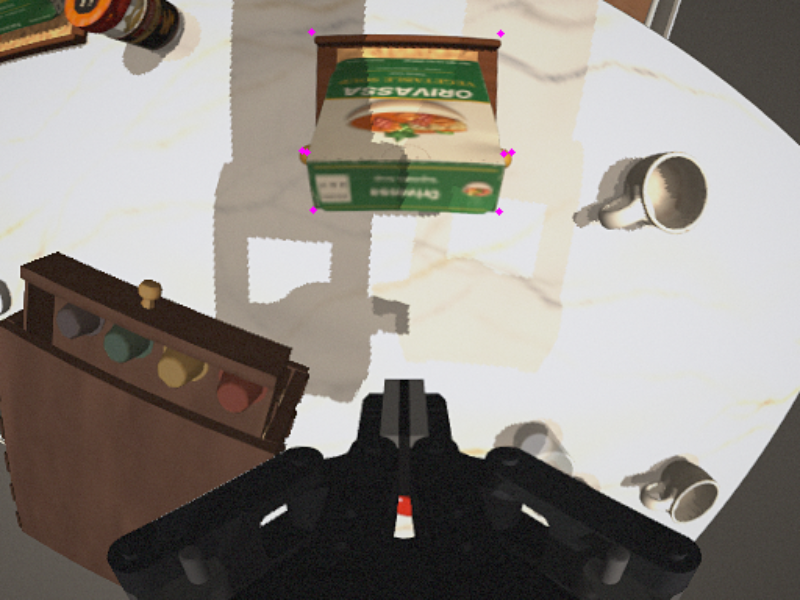

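The projected model points lie on the packet and stand: the upper back edge is at (313–500, 211), so A is confirmed. The box is clear. I'll descend and approach.

Emit:
{"method": "apply_moves", "body": {
  "targets": [
    {"translation": [0.02, 0, 0.3], "twist": 0, "hand": 0},
    {"translation": [0.02, 0, 0.3], "twist": 0, "hand": 0},
    {"translation": [0.02, 0, 0.25], "twist": 0, "hand": 0},
    {"translation": [0.02, 0, 0.15], "twist": 0, "hand": 0},
    {"translation": [0.04, 0, 0.07], "twist": 0, "hand": 0},
    {"translation": [0.1, 0, 0], "twist": 0, "hand": 0},
    {"translation": [0.1, 0, 0], "twist": 0, "hand": 0},
    {"translation": [0, 0, 0], "twist": 0, "hand": 0}
  ]
}}

```text
time: 5.05
tool_pos: [0.5603, 0.2241, 0.1188]
tool_rot: [0.001, -0.185, 0.983, 0.0]
contact_force: [0.2, 0.0, 0.8]
gripper_width: -0.002
grasp_force: 0.0
```

Emit:
{"method": "apply_moves", "body": {
  "targets": [
    {"translation": [0.05, 0, 0], "twist": 0, "hand": 0},
    {"translation": [0.05, 0, 0], "twist": 0, "hand": 0},
    {"translation": [0.05, 0, 0], "twist": 0, "hand": 0},
    {"translation": [0.05, 0, 0], "twist": 0, "hand": 0}
  ]
}}

```text
time: 5.45
tool_pos: [0.542, 0.2169, 0.1177]
tool_rot: [0.0, -0.185, 0.983, 0.0]
contact_force: [0.1, -0.6, 0.5]
gripper_width: 0.0
grasp_force: 0.2
```

Run:
```python
from h import *
plan(w(A,[[.044,0,.125]])[0])
```

```text
5.45 [0.542  0.2169 0.1177] toolx yaw -158.68 tilt [-0.001 -0.    -1.   ] F [ 0.05 -0.57  0.51]
shift [ 0.299  0.036 -0.074]
```

Emit:
{"method": "apply_moves", "body": {
  "targets": [
    {"translation": [0.04, 0, -0.01], "twist": 0, "hand": 0},
    {"translation": [0.04, 0, -0.01], "twist": 0, "hand": 0},
    {"translation": [0.04, 0, -0.01], "twist": 0, "hand": 0},
    {"translation": [0.04, 0, -0.01], "twist": 0, "hand": 0},
    {"translation": [0.04, 0, -0.01], "twist": 0, "hand": 0}
  ]
}}

```text
time: 5.95
tool_pos: [0.5232, 0.2095, 0.1223]
tool_rot: [-0.0, -0.185, 0.983, -0.0]
contact_force: [-0.2, 0.4, -0.9]
gripper_width: -0.001
grasp_force: 0.0
```

Run:
```python
from h import *
from plant import *
import cv2
plan(w(A,[[.044,0,.125]])[0])
im=grab_frame('wrist');s=grab_frame('side')
o=np.hstack([cv2.resize(im[:300,100:420],(400,375)),cv2.resize(s[120:270,180:340],(400,375))])
cv2.imwrite('pics/g.png',o[:,:,::-1])
```

```text
5.95 [0.5232 0.2095 0.1223] toolx yaw -158.67 tilt [ 0.  0. -1.] F [-0.18  0.44 -0.9 ]
shift [ 0.096  0.036 -0.027]
```

View pics/g.png

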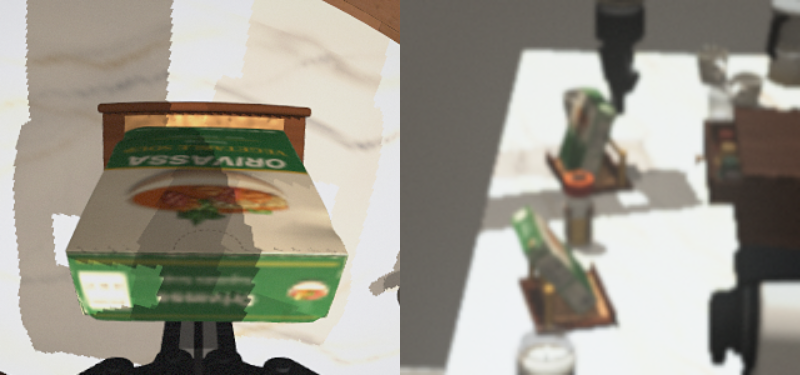

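The fingertips are at the middle of the top back edge, around (200,320) in the left panel, and packet A is clearly rising. I'll carry on slowly.

Emit:
{"method": "apply_moves", "body": {
  "targets": [
    {"translation": [0.03, 0, -0.01], "twist": 0, "hand": 0},
    {"translation": [0.03, 0, -0.01], "twist": 0, "hand": 0},
    {"translation": [0.03, 0, -0.01], "twist": 0, "hand": 0},
    {"translation": [0.03, 0, -0.01], "twist": 0, "hand": 0},
    {"translation": [0.03, 0, -0.01], "twist": 0, "hand": 0},
    {"translation": [0.03, 0, -0.01], "twist": 0, "hand": 0},
    {"translation": [0, 0, 0], "twist": 0, "hand": 0},
    {"translation": [0, 0, 0], "twist": 0, "hand": 0}
  ]
}}

```text
time: 6.85
tool_pos: [0.5068, 0.2031, 0.1284]
tool_rot: [0.0, -0.185, 0.983, 0.0]
contact_force: [0.2, -0.2, 0.2]
gripper_width: -0.001
grasp_force: 0.0
```

Emit:
{"method": "apply_moves", "body": {
  "targets": [
    {"translation": [0, 0, 0], "twist": 0, "hand": 0},
    {"translation": [0, 0, 0], "twist": 0, "hand": 0},
    {"translation": [0, 0, 0], "twist": 0, "hand": 0},
    {"translation": [0, 0, 0], "twist": 0, "hand": 0},
    {"translation": [0, 0, 0], "twist": 0, "hand": 0},
    {"translation": [0, 0, 0], "twist": 0, "hand": 0},
    {"translation": [0, 0, 0], "twist": 0, "hand": 0},
    {"translation": [0, 0, 0], "twist": 0, "hand": 0}
  ]
}}

```text
time: 7.65
tool_pos: [0.5067, 0.2031, 0.1283]
tool_rot: [-0.0, -0.185, 0.983, 0.0]
contact_force: [0.3, -0.2, -0.2]
gripper_width: 0.001
grasp_force: 0.0
```

Run:
```python
from h import *
from plant import *
import cv2
plan(w(A,[[.12,0,.2]])[0])
im=grab_frame('wrist');s=grab_frame('side')
o=np.hstack([cv2.resize(im[:300,100:420],(400,375)),cv2.resize(s[120:270,180:340],(400,375))])
cv2.imwrite('pics/h.png',o[:,:,::-1])
```

```text
7.65 [0.5067 0.2031 0.1283] toolx yaw -158.67 tilt [ 0.  0. -1.] F [ 0.28 -0.17 -0.19]
shift [-0.84   0.035 -0.717]
```

View pics/h.png

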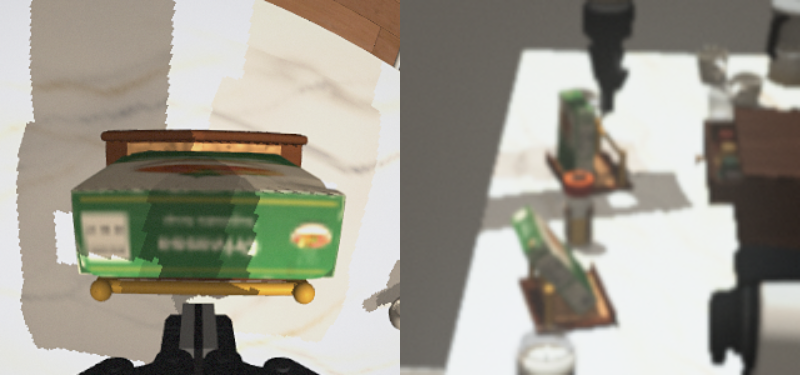

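Packet A stands upright in both panels, with the bar fully visible behind it and the finger clear. I'll withdraw back and up, then travel to B.

Emit:
{"method": "apply_moves", "body": {
  "targets": [
    {"translation": [-0.2, 0, 0], "twist": 0, "hand": 0},
    {"translation": [-0.3, 0, -0.1], "twist": 0, "hand": 0},
    {"translation": [-0.2, 0, -0.4], "twist": 0, "hand": 0},
    {"translation": [0, 0, -0.45], "twist": 0, "hand": 0},
    {"translation": [0, 0, -0.45], "twist": 0, "hand": 0},
    {"translation": [0, 0, -0.45], "twist": 0, "hand": 0},
    {"translation": [0, 0, -0.2], "twist": 0, "hand": 0},
    {"translation": [0, 0, 0], "twist": 0.9, "hand": 0}
  ]
}}

```text
time: 8.55
tool_pos: [0.5736, 0.2291, 0.3394]
tool_rot: [0.005, -0.14, 0.99, 0.001]
contact_force: [0.1, -0.5, 0.0]
gripper_width: -0.002
grasp_force: 0.0
```

Run:
```python
from h import *
plan(w(B,[[.125,0,.33]])[0])
```

```text
8.55 [0.5736 0.2291 0.3394] toolx yaw -163.96 tilt [-0.009 -0.    -1.   ] F [ 0.1  -0.55  0.04]
shift [ 3.294 -3.461  0.064]
```

Emit:
{"method": "apply_moves", "body": {
  "targets": [
    {"translation": [0.33, -0.345, 0], "twist": 0, "hand": 0},
    {"translation": [0.33, -0.345, 0], "twist": 0, "hand": 0},
    {"translation": [0.33, -0.345, 0], "twist": 0, "hand": 0},
    {"translation": [0.33, -0.345, 0], "twist": 0, "hand": 0},
    {"translation": [0.33, -0.345, 0], "twist": 0, "hand": 0},
    {"translation": [0.33, -0.345, 0], "twist": 0, "hand": 0},
    {"translation": [0.33, -0.345, 0], "twist": 0, "hand": 0},
    {"translation": [0.33, -0.345, 0], "twist": 0, "hand": 0}
  ]
}}

```text
time: 9.35
tool_pos: [0.3941, -0.1113, 0.3335]
tool_rot: [0.0, -0.141, 0.99, -0.0]
contact_force: [1.2, 0.5, 0.3]
gripper_width: 0.001
grasp_force: 0.0
```

Emit:
{"method": "apply_moves", "body": {
  "targets": [
    {"translation": [0.33, -0.345, 0], "twist": 0, "hand": 0},
    {"translation": [0.33, -0.345, 0], "twist": 0, "hand": 0},
    {"translation": [0, 0, 0], "twist": 0, "hand": 0},
    {"translation": [0, 0, 0], "twist": 0, "hand": 0}
  ]
}}

```text
time: 9.75
tool_pos: [0.3506, -0.1954, 0.3333]
tool_rot: [0.0, -0.139, 0.99, 0.0]
contact_force: [0.4, 0.5, 0.6]
gripper_width: -0.003
grasp_force: 0.0
```

Run:
```python
from h import *
from plant import *
import cv2
plan(w(B,[[.115,0,.116]])[0])
C=get_calibration('wrist');im=grab_frame('wrist')
np.savez('w2.npz',im=im,K=C['camera_matrix'],P=C['pose'])
o=cv2.resize(im[:,:,::-1],(800,600))
M=[[73,-48.5,106],[73,48.5,106],[42,-48.5,128],[42,48.5,128],[-45,-65,20],[-45,65,20],[60,-65,8],[60,65,8],[42,-58,69],[42,58,69]]
for p in proj(C['camera_matrix'],C['pose'],w(B,np.array(M)/1000)): cv2.circle(o,tuple(int(v*1.5625) for v in p),2,(255,0,255),-1)
cv2.imwrite('pics/i.png',o)
```

```text
9.75 [ 0.3506 -0.1954  0.3333] toolx yaw -164.02 tilt [-0.  0. -1.] F [0.39 0.46 0.64]
shift [-1.230e-01  2.000e-03  2.173e+00]
```

View pics/i.png

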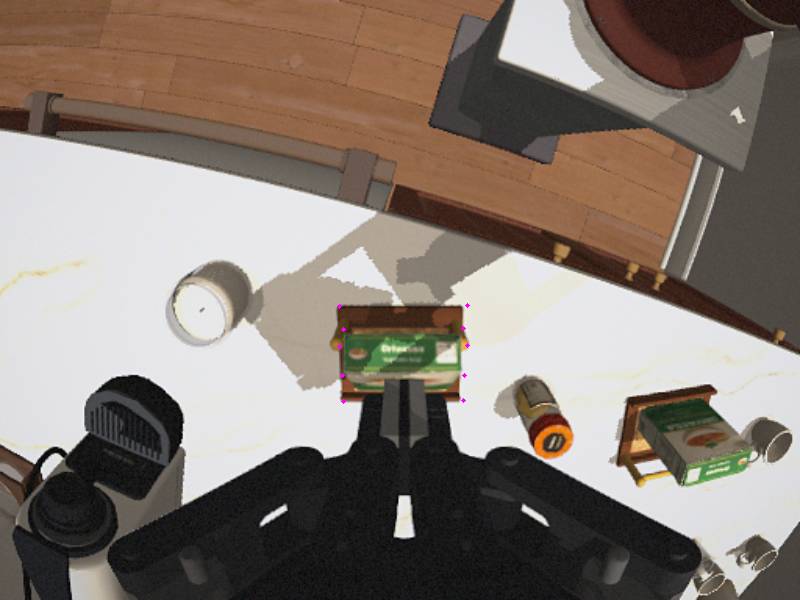

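B's projected model points match the board corners (340,306) and (467,306) and the packet's top edge at y≈331 to within about 3 mm. A still stands in the lower right. Descending.

Emit:
{"method": "apply_moves", "body": {
  "targets": [
    {"translation": [0, 0, 0.4], "twist": 0, "hand": 0},
    {"translation": [0, 0, 0.4], "twist": 0, "hand": 0},
    {"translation": [0, 0, 0.4], "twist": 0, "hand": 0},
    {"translation": [0, 0, 0.4], "twist": 0, "hand": 0},
    {"translation": [0, 0, 0.3], "twist": 0, "hand": 0},
    {"translation": [0, 0, 0.2], "twist": 0, "hand": 0},
    {"translation": [0, 0, 0.07], "twist": 0, "hand": 0},
    {"translation": [0, 0, 0], "twist": 0, "hand": 0}
  ]
}}

```text
time: 10.6
tool_pos: [0.3513, -0.1932, 0.1155]
tool_rot: [-0.001, -0.142, 0.99, 0.001]
contact_force: [-0.1, 0.5, 0.4]
gripper_width: 0.002
grasp_force: 0.0
```

Emit:
{"method": "apply_moves", "body": {
  "targets": [
    {"translation": [-0.1, 0, 0], "twist": 0, "hand": 0},
    {"translation": [-0.1, 0, 0], "twist": 0, "hand": 0},
    {"translation": [-0.1, 0, 0], "twist": 0, "hand": 0},
    {"translation": [-0.05, 0, 0], "twist": 0, "hand": 0},
    {"translation": [-0.05, 0, 0], "twist": 0, "hand": 0},
    {"translation": [-0.05, 0, 0], "twist": 0, "hand": 0},
    {"translation": [-0.05, 0, 0], "twist": 0, "hand": 0}
  ]
}}

```text
time: 11.3
tool_pos: [0.3994, -0.1807, 0.1163]
tool_rot: [-0.0, -0.141, 0.99, 0.0]
contact_force: [-0.3, -0.5, 0.2]
gripper_width: -0.002
grasp_force: 0.2
```

Run:
```python
from h import *
plan(w(B,[[.035,0,.128]])[0])
```

```text
11.3 [ 0.3994 -0.1807  0.1163] toolx yaw -163.84 tilt [ 0.  0. -1.] F [-0.25 -0.47  0.22]
shift [-0.414 -0.002 -0.117]
```

Emit:
{"method": "apply_moves", "body": {
  "targets": [
    {"translation": [-0.04, 0, -0.01], "twist": 0, "hand": 0},
    {"translation": [-0.04, 0, -0.01], "twist": 0, "hand": 0},
    {"translation": [-0.04, 0, -0.01], "twist": 0, "hand": 0},
    {"translation": [-0.04, 0, -0.01], "twist": 0, "hand": 0},
    {"translation": [-0.04, 0, -0.01], "twist": 0, "hand": 0},
    {"translation": [-0.03, 0, -0.01], "twist": 0, "hand": 0},
    {"translation": [-0.03, 0, -0.01], "twist": 0, "hand": 0},
    {"translation": [-0.03, 0, -0.01], "twist": 0, "hand": 0}
  ]
}}

```text
time: 12.1
tool_pos: [0.4272, -0.1726, 0.1244]
tool_rot: [0.0, -0.141, 0.99, -0.0]
contact_force: [-0.3, -0.4, -0.6]
gripper_width: -0.0
grasp_force: 0.0
```

Emit:
{"method": "apply_moves", "body": {
  "targets": [
    {"translation": [-0.03, 0, -0.01], "twist": 0, "hand": 0},
    {"translation": [-0.03, 0, -0.01], "twist": 0, "hand": 0},
    {"translation": [-0.03, 0, -0.01], "twist": 0, "hand": 0},
    {"translation": [-0.03, 0, 0], "twist": 0, "hand": 0},
    {"translation": [0, 0, 0], "twist": 0, "hand": 0},
    {"translation": [0, 0, 0], "twist": 0, "hand": 0},
    {"translation": [0, 0, 0], "twist": 0, "hand": 0},
    {"translation": [0, 0, 0], "twist": 0, "hand": 0}
  ]
}}

```text
time: 12.9
tool_pos: [0.4383, -0.1693, 0.1272]
tool_rot: [-0.0, -0.141, 0.99, 0.0]
contact_force: [0.4, 0.3, -0.2]
gripper_width: 0.0
grasp_force: 0.0
```

Emit:
{"method": "apply_moves", "body": {
  "targets": [
    {"translation": [0, 0, 0], "twist": 0, "hand": 0},
    {"translation": [0, 0, 0], "twist": 0, "hand": 0},
    {"translation": [0, 0, 0], "twist": 0, "hand": 0},
    {"translation": [0, 0, 0], "twist": 0, "hand": 0},
    {"translation": [0, 0, 0], "twist": 0, "hand": 0},
    {"translation": [0, 0, 0], "twist": 0, "hand": 0},
    {"translation": [0, 0, 0], "twist": 0, "hand": 0},
    {"translation": [0, 0, 0], "twist": 0, "hand": 0}
  ]
}}

```text
time: 13.7
tool_pos: [0.4385, -0.1693, 0.1273]
tool_rot: [-0.0, -0.141, 0.99, -0.0]
contact_force: [0.6, 0.4, -0.6]
gripper_width: 0.002
grasp_force: 0.0
```

Run:
```python
from h import *
from plant import *
plan(w(B,[[.1,0,.128]])[0])
for c in('scene','side'):
    grab_frame(c);print([(np.round(d['point'],3).tolist(),round(d['score'],2)) for d in recognise(c,'packet_b')])
```

```text
13.7 [ 0.4385 -0.1693  0.1273] toolx yaw -163.83 tilt [ 0. -0. -1.] F [ 0.57  0.4  -0.55]
shift [ 0.643 -0.004 -0.007]
[([0.446, 0.167, 0.084], 0.7), ([0.486, -0.187, 0.07], 0.66)]
[([0.47, 0.145, 0.076], 0.77), ([0.488, -0.202, 0.089], 0.62)]
```

Emit:
{"method": "apply_moves", "body": {
  "targets": [
    {"translation": [0.2, 0, 0], "twist": 0, "hand": 0},
    {"translation": [0.3, 0, 0], "twist": 0, "hand": 0},
    {"translation": [0.3, 0, -0.2], "twist": 0, "hand": 0},
    {"translation": [0.1, 0, -0.4], "twist": 0, "hand": 0},
    {"translation": [0, 0, -0.4], "twist": 0, "hand": 0},
    {"translation": [0, 0, -0.4], "twist": 0, "hand": 0},
    {"translation": [0, 0, -0.4], "twist": 0, "hand": 0},
    {"translation": [0, 0, 0], "twist": 0, "hand": 0}
  ]
}}

```text
time: 14.7
tool_pos: [0.3538, -0.1959, 0.3146]
tool_rot: [0.004, -0.141, 0.99, -0.005]
contact_force: [0.2, -0.0, 0.5]
gripper_width: 0.002
grasp_force: 0.0
```

Run:
```python
from plant import *
import cv2,numpy as np
print(state()['time'],state()['tool_pos'])
a=grab_frame('scene')[120:320,180:380];b=grab_frame('side')[140:300,180:340];c=grab_frame('wrist')
o=np.vstack([np.hstack([cv2.resize(a,(400,300)),cv2.resize(b,(400,300))]),np.hstack([cv2.resize(c[150:300],(800,300))])])
cv2.imwrite('pics/j.png',o[:,:,::-1])
```

```text
14.7 [ 0.35378592 -0.19590693  0.31458066]
```

View pics/j.png

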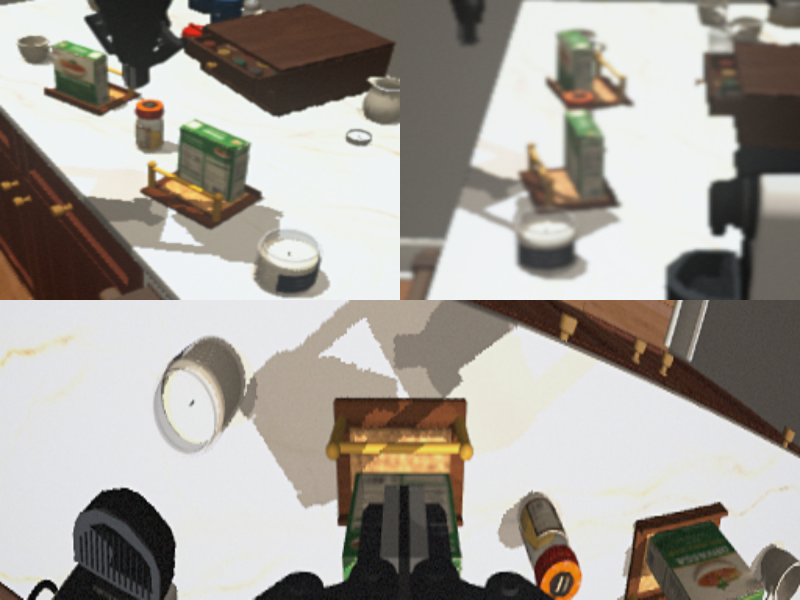

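Both packets stand upright on their stands: A at about (80,75) and B at about (215,160) in the scene panel. The jar, cup and candle are where they were, and the arm is clear. Time to let any rocking settle, then hand in.

Emit:
{"method": "apply_moves", "body": {
  "targets": [
    {"translation": [0, 0, 0], "twist": 0, "hand": 0},
    {"translation": [0, 0, 0], "twist": 0, "hand": 0},
    {"translation": [0, 0, 0], "twist": 0, "hand": 0},
    {"translation": [0, 0, 0], "twist": 0, "hand": 0},
    {"translation": [0, 0, 0], "twist": 0, "hand": 0},
    {"translation": [0, 0, 0], "twist": 0, "hand": 0},
    {"translation": [0, 0, 0], "twist": 0, "hand": 0},
    {"translation": [0, 0, 0], "twist": 0, "hand": 0}
  ]
}}

```text
time: 15.65
tool_pos: [0.3521, -0.1944, 0.3074]
tool_rot: [0.0, -0.141, 0.99, -0.0]
contact_force: [-0.2, -0.6, 0.5]
gripper_width: -0.001
grasp_force: 0.0
```

```bash
python3 -c "
from plant import *
print(job_done())"
```

```text
the job is handed in; nothing more can be done
None
```

Both soup packets were pushed upright and stood by themselves on their own stands in the last pictures, with the jar, cup and candle left alone; I handed the job in at about 15.7 s, and no verdict came back.

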